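# Tag out the tired spring of a cup dispenser

### The job

One of the three spring-mounted carriers of the cup dispenser on the bench has a tired spring. Working from left to right, press each carrier about a centimetre down and let it rise again, then push the tag behind the softest one fully down onto the rail so that nobody loads it, and leave the other two tags up. Only touch and press: pull nothing up, and leave the two green cups, the pepper shaker and the bowl where they stand.

Things in the scene. Friction and masses are not known exactly. Their poses are not given: they have to be found in the camera images.
- dispenser: metal counter-top cup dispenser, fixed; 140 mm deep (x), 420 long (y), deck 95 high; origin mid underside, x away from the robot (up to 6 degrees askew), y left, z up. Three wells in a row at y = +135, 0, -135, x = -14 mm, each with a round carrier. Rail on the rear edge, top at z = 120, 16 mm thick, one tag in it behind each carrier. Carrying bows project 26 mm from the ends.
- carrier_left_top (a point): centre of the top face of the left carrier (left as the robot sees it, dispenser y = +135 mm): flat round white plastic platform, 70 mm across, in a well of 76 mm. At rest all three tops stand 18 mm over the deck (z = 113 mm). The point moves with the carrier.
- carrier_mid_top (a point): the same point of the middle carrier
- carrier_right_top (a point): the same point of the right carrier (y = -135 mm)
- carrier_left (a joint): how far the left carrier is pressed down, m: 0 = up at its stop, where its spring holds it, 0.040 = bottom. Each begins to move at about 1 N. Two of the three springs are firm (5 to 7 N more for each 10 mm), the tired one is plainly softer (about 2 N more for each 10 mm). Which one it is changes from start to start and cannot be seen.
- carrier_mid (a joint): the same for the middle carrier
- carrier_right (a joint): the same for the right carrier
- tag_left_lip (a point): centre of the upper face of the left tag's finger lip: flat black lip, 24 mm (x) by 36 (y), 5 thick, bent to the front at the top of an upright metal strip 30 mm wide; 61 mm behind the axis of the left carrier. Upper face at z = 152 mm with the tag up, 126 mm with it down. The point moves with the tag.
- tag_mid_lip (a point): the same point of the middle tag
- tag_right_lip (a point): the same point of the right tag
- tag_left (a joint): how far the left tag is pushed down, m: 0 = up as at the start, 0.026 = fully down with its lip on the rail (negative: pulled up). It slides straight down at about 3 N and stays where it is left.
- tag_mid (a joint): the same for the middle tag
- tag_right (a joint): the same for the right tag
- green_cup_b: loose green plastic cup, 62 mm across, 98 mm high, upright on the bench to the left of the dispenser; origin under its centre
- pepper_shaker: loose pepper shaker, 44 mm across, 90 mm high, on the bench to the right of the dispenser; origin under its centre
- small_bowl: loose white bowl, 110 mm across, 49 mm high, behind and to the left of the dispenser; origin under its centre
- green_cup: loose green plastic cup, 62 mm across, 98 mm high, between stove and rice cooker; origin under its centre

How it is judged (in metres and radians):
On the way, in this order (a step that is already met when the one before it is completed fails the run):
1. the left carrier is pressed down (value of joint carrier_left above 0.005 m), for 0.1 s.
2. the middle carrier is pressed down, the left one having risen (value of joint carrier_mid above 0.005 m and value of joint carrier_left below 0.002 m), for 0.1 s.
3. the right carrier is pressed down, the others having risen (value of joint carrier_right above 0.005 m and value of joint each of carrier_mid, carrier_left below 0.002 m), for 0.1 s.
4. a tag is pushed fully down (value of joint any of tag_left, tag_mid, tag_right above 0.022 m), for 0.1 s.
At the end, for the whole second after the job is handed in: The tag behind the carrier with the tired spring is fully down (within 4 mm of its rail), the other two tags are still up (within 5 mm), and all three carriers have risen again (within 2 mm) (((horizontal distance between tired_spring and carrier_left_top below 0.05 m and value of joint tag_left above 0.022 m and value of joint each of tag_mid, tag_right below 0.005 m) or (horizontal distance between tired_spring and carrier_mid_top below 0.05 m and value of joint tag_mid above 0.022 m and value of joint each of tag_left, tag_right below 0.005 m) or (horizontal distance between tired_spring and carrier_right_top below 0.05 m and value of joint tag_right above 0.022 m and value of joint each of tag_left, tag_mid below 0.005 m)) and value of joint each of carrier_left, carrier_mid, carrier_right below 0.002 m); the robot touches nothing.
It fails at once if a tag is pulled up out of its rail by more than 5 mm (value of joint any of tag_left, tag_mid, tag_right below -0.005 m).
It fails at once if a green cup, the pepper shaker or the bowl is picked up or pushed more than 25 mm from its place (distance of any of green_cup_b, pepper_shaker, small_bowl, green_cup from where it was at the start of the episode above 0.025 m).
It also fails if it takes over 58 s, if anything falls off the work surface, if the arm or the gripper's body presses on something with over 40 N, if the wrist force passes 120 N, or if a joint passes its speed limit or range.

### The arm

A 6-joint arm with a two-finger parallel gripper is mounted at the origin on a cart in front of the work surface, level with it; the furniture and walls round the work are solid. World frame = base frame: x ahead of the robot, y to its left, z up, the work surface at z = 0. Lengths are in m, angles in degrees, forces in N, time in s.
With the tool pointing down it reaches from about 0.4 to 0.825 m from the base axis. Payload 7 kg.
Tool frame: the origin (TCP) lies midway between the tips of the shut fingers; the grasp point (between the pads) lies 19 mm behind it; z points along the fingers, x is the direction in which the jaws open and shut, and the axes are right-handed (so a half turn about z gives the same grasp; the last joint's range is limited). The gripper opens to 88 mm and grips with 3 to 60 N. Pads are 19 mm wide; open, the fingers measure 130 mm over their backs; the gripper's body (78 mm by 193 mm) begins 47 mm behind the grasp point.
Start: joints at [-56.832, 20.546, 0.682, 0, -70.136, -16.507], TCP at [0.194, -0.647, 0.227] pointing down, gripper open.
Joint ranges: [-176.03, 176.03], [-82.01, 121.73], [-58.28, 71.71], [-173.87, 95.51], [-174.79, -0.11], [-173.66, 173.66]. Speed limits (degrees/s): [136.94, 136.94, 172.46, 180, 180, 180].

### API

Orientations are given as [roll, pitch, yaw] about the fixed x, y, z axes, in that order (R = Rz(yaw) Ry(pitch) Rx(roll)).
In Python, from plant import * gives the robot as it stands. The module is installed in compiled form; this text tells all that it offers.
- The arm moves only by the shell command python3 -m pendant 'ROWS' [OPENING]. ROWS is JSON, a list that holds one entry, the list of rows, each a list of 6 numbers: the shift along the world's x, y, z in mm, then the turn, a rotation vector about the world's x, y, z in degrees. A call has 1 to 10 rows; each row is the pose to reach, as a shift and turn from the pose commanded when the call began; what a row does not reach only later rows make up. A row lasts 1/8 s, in which the tool goes at most 62.5 mm and 10.7 degrees, less where a joint would pass 70% of its speed; a pose out of reach is approached as far as the arm can. A call with a gripper value outside its range is refused whole. OPENING is the closure, from -1 (fully open) to 1 (shut), set as the call begins (- or left out, the last holds). The fingers move at their own pace and stop on an object; the grip force is fixed at half the most. Time passes only in rows, so rows that repeat a pose let the fingers close. It gives the time, the measured TCP pose, the force and the opening at its end, in the units of the state.
- get_obs(): the state, without advancing time (a new reading comes with each control period).
- snapshot(name): name is "side" or "top"; returns a dict with "pixels" (420x560x3 uint8, red, green, blue), "depth" (420x560 float32, m along the optical axis (not along the pixel's ray), 0 where there is no reading), "fx", "fy", "cx", "cy" (pixels), "pose" (4x4, takes a point from camera to world coordinates). Camera axes: x right, y down, z forward; pixel columns grow to the right and rows downward; lengths in m; the calibration is good to about 2 mm. A picture is of the moment at which its call begins.
- close_job(): hands the job in, once; it reports no verdict.
The state is a dict: "clock": time; "joint_pos": joint angles; "qvel": joint speeds; "tau": joint torques, N m; "tool_pos": TCP position; "orientation": TCP orientation; "force": force on the tool from outside, world axes, zero at the start; "moment": the same for the moment, N m; "opening": finger opening in m.
Only numpy, scipy, OpenCV 4.12 (cv2) and the standard library are available. Lean on these libraries where they do the work, as an engineer would, in place of code of your own. Each camera call takes 0.05 s, during which the arm holds its last target. There are 200 camera calls.

## Working session

There is one attempt and no reset: what is moved stays moved. The work goes in short steps, Python scripts to look and compute and a shell command to move; the robot and the scene stay as the last step left them, time stands still between calls to the robot, and variables do not carry over. Pictures are saved under pics/ and viewed, about 8 in all and at most 12, crops included, and the job is handed in when it is done.

```bash
mkdir -p pics; python3 - <<'E'
from plant import *
import cv2,numpy as np
o=get_obs();print({k:np.round(v,3).tolist() for k,v in o.items()})
for n in("top","side"):
    s=snapshot(n);np.savez(f"{n}.npz",**s);cv2.imwrite(f"pics/{n}.png",s["pixels"][...,::-1]);print(n,s["fx"],s["cx"],s["cy"],np.round(s["pose"],3).tolist())
E
```

```text
{'clock': 0.0, 'joint_pos': [-56.831, 20.589, 0.632, -0.021, -70.137, -16.507], 'qvel': [0.048, 0.003, 0.045, -0.071, 0.003, 0.015], 'tau': [-0.0, -58.272, 29.305, 6.997, 0.007, -0.0], 'tool_pos': [0.193, -0.646, 0.226], 'orientation': [-179.992, -0.096, 106.655], 'force': [-0.682, -0.817, -0.198], 'moment': [-0.023, 0.012, -0.013], 'opening': 0.087}
top 507.89466875872057 280.7255059267652 207.09052679635533 [[0.028, -0.985, 0.168, 0.357], [-0.999, -0.032, -0.019, 0.182], [0.024, -0.168, -0.986, 1.368], [0.0, 0.0, 0.0, 1.0]]
side 480.56146855263404 280.59690218038816 209.70746769679374 [[-1.0, -0.004, 0.019, 0.547], [-0.018, 0.502, -0.865, 1.144], [-0.006, -0.865, -0.502, 0.688], [0.0, 0.0, 0.0, 1.0]]
```

View pics/top.png

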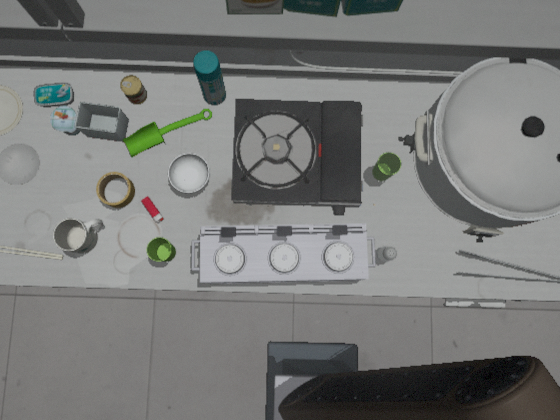

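View pics/side.png

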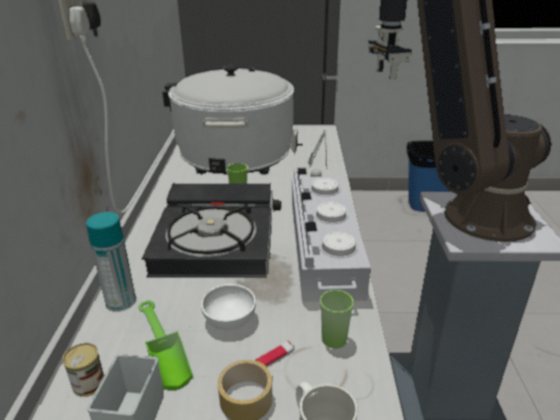

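The top view shows the carriers at about (230,259), (284,257) and (338,256), and the black lips at (228,232), (284,231) and (340,230). The cup stands to the left at (160,250) and the shaker to the right at (389,254).

```bash
cat > h.py <<'E'
import numpy as np
def ray(s,u,v,z):
    P=s["pose"];d=P[:3,:3]@[(u-s["cx"])/s["fx"],(v-s["cy"])/s["fy"],1];o=P[:3,3]
    return o+d*(z-o[2])/d[2]
E
python3 - <<'E'
import cv2,numpy as np
from h import ray
s=dict(np.load("top.npz"));im=s["pixels"];g=cv2.cvtColor(im,cv2.COLOR_RGB2GRAY)
for n,(u,v) in zip("LMR",[(230,259),(284,257),(338,256)]):
    x0,y0=u-22,v-20
    c=g[y0:v+20,x0:u+22]
    best=cv2.HoughCircles(cv2.resize(c,None,fx=4,fy=4,interpolation=cv2.INTER_CUBIC),cv2.HOUGH_GRADIENT,1,200,param1=100,param2=15,minRadius=46,maxRadius=70)
    b=best[0,0];p=(x0+(b[0]+.5)/4-.5,y0+(b[1]+.5)/4-.5);print(n,p,b[2]/4,ray(s,*p,.113).round(4), s["depth"][v,u])
pts=[]
for n,(u,v) in zip("LMR",[(228,232),(284,231),(340,230)]):
    x0,y0=u-16,v-9
    m=(g[y0:v+10,x0:u+17]<60).astype(np.uint8)
    k,l,st,ce=cv2.connectedComponentsWithStats(m)
    i=1+np.argmax(st[1:,4]);p=ce[i]+[x0,y0];print(n,p,st[i],ray(s,*p,.152).round(4))
cr=cv2.resize(im[205:285,180:410],None,fx=3.4,fy=3.4,interpolation=cv2.INTER_CUBIC);cv2.imwrite("pics/c.png",cr[...,::-1])
E
```

```text
L (np.float32(229.25), np.float32(258.25)) 13.825 [0.4399 0.2814 0.113 ] 1.250586
M (np.float32(283.75), np.float32(257.5)) 13.75 [0.4458 0.1475 0.113 ] 1.2526648
R (np.float32(338.25), np.float32(257.25)) 14.475 [0.4505 0.0127 0.113 ] 1.2583516
L [223. 228.] [11  5  1  1  1] [0.5094 0.2966 0.152 ]Traceback (most recent call last):
  File "<stdin>", line 14, in <module>
    return _wrapfunc(a, 'argmax', axis=axis, out=out, **kwds)
    return bound(*args, **kwds)
ValueError: attempt to get argmax of an empty sequence
```

```bash
python3 - <<'E'
import cv2,numpy as np
from h import ray
s=dict(np.load("top.npz"));im=s["pixels"]
for p in [(228,232),(284,231),(340,230)]: print(ray(s,*p,.152).round(4), im[p[1],p[0]])
v,u=np.mgrid[:420,:560];d=s["depth"];P=s["pose"]
X=np.stack([(u-s["cx"])/s["fx"]*d,(v-s["cy"])/s["fy"]*d,d],-1)@P[:3,:3].T+P[:3,3]
for a in [(405,560,50,290),(360,420,50,290),(150,405,100,220)]:
    Q=X[a[2]:a[3],a[0]:a[1]].reshape(-1,3);Q=Q[Q[:,2]>.15];print(a,len(Q),Q.min(0).round(3),Q.max(0).round(3)) if len(Q) else 0
cr=cv2.resize(im[205:285,180:410],None,fx=3.4,fy=3.4,interpolation=cv2.INTER_CUBIC);cv2.imwrite("pics/c.png",cr[...,::-1])
E
```

```text
[0.5001 0.2842 0.152 ] [66 65 67]
[0.5068 0.1497 0.152 ] [72 75 78]
[0.5134 0.0143 0.152 ] [69 69 74]
(405, 560, 50, 290) 21227 [ 0.357 -0.49   0.15 ] [0.927 0.182 1.368]
(360, 420, 50, 290) 485 [ 0.357 -0.165  0.201] [0.784 0.182 1.368]
(150, 405, 100, 220) 102 [0.357 0.182 1.368] [0.357 0.182 1.368]
```

View pics/c.png

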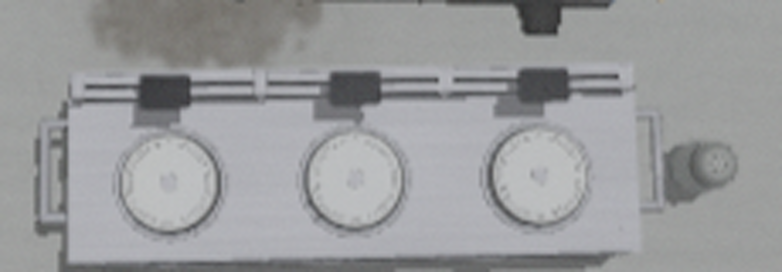

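The two measurements agree: the lips sit about 61 mm behind the carriers, and the dispenser's yaw is about 2.3°. I'll shut the fingers and travel high past the pot.

```bash
python3 -m pendant '[[[0,0,60,0,0,0],[0,0,120,0,0,-2],[20,55,140,0,0,-4],[50,108,140,0,0,-6],[80,160,140,0,0,-8],[100,217,140,0,0,-10],[120,274,140,0,0,-12],[145,330,140,0,0,-14.4],[175,384,140,0,0,-14.4],[200,438,140,0,0,-14.4]]]' 1
```

```text
clock: 1.35
tool_pos: [0.3939, -0.2067, 0.3665]
orientation: [180.0, -0.0, 92.3]
force: [0.8, -1.3, -0.3]
opening: 0.0008
```

```bash
python3 -m pendant '[[[10,60,0,0,0,0],[20,120,0,0,0,0],[30,180,0,0,0,0],[40,240,0,0,0,0],[46,300,-10,0,0,0],[46,360,-20,0,0,0],[46,418,-40,0,0,0],[46,470,-70,0,0,0],[46,490,-120,0,0,0],[46,490,-150,0,0,0]]]'; python3 -m pendant '[[[0,0,-50,0,0,0],[0,0,-80,0,0,0],[0,0,-80,0,0,0],[0,0,-80,0,0,0]]]'; python3 - <<'E'
from plant import *
import cv2
s=snapshot("side");cv2.imwrite("pics/s2.png",cv2.resize(s["pixels"][130:330,220:440,::-1],None,fx=3,fy=3))
o=get_obs();print(o["tool_pos"],o["force"])
E
```

```text
clock: 2.6
tool_pos: [0.4383, 0.2821, 0.2135]
orientation: [-179.8, 0.1, 92.4]
force: [-0.1, 0.1, 0.6]
opening: 0.0007
clock: 3.1
tool_pos: [0.4401, 0.2819, 0.1377]
orientation: [179.9, -0.0, 92.3]
force: [0.2, -0.1, 0.4]
opening: 0.0002
[0.44028007 0.28209196 0.13812688] [-0.21763138 -0.26496473  0.814493  ]
```

View pics/s2.png

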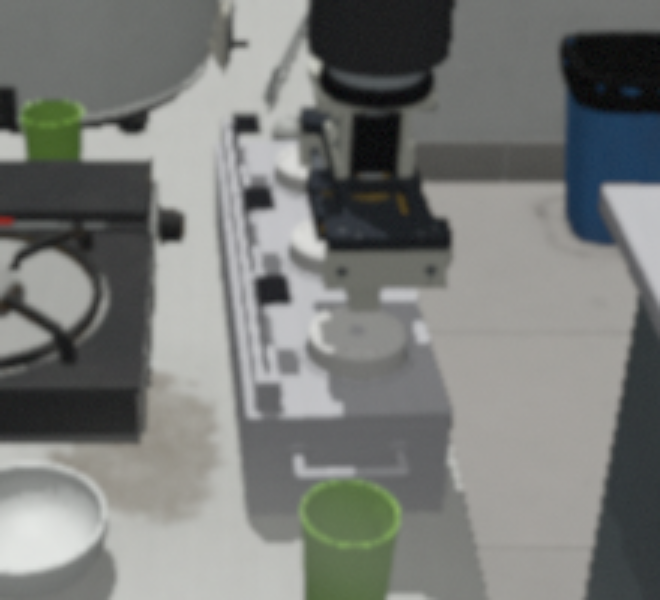

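The crop shows the shut fingertips about 25 mm over the centre of the left carrier (crop 360,330), clear of the tag at (270,290). Next I press it down to z ≈ 0.102.

```bash
python3 -m pendant '[[[0,0,-18,0,0,0],[0,0,-25,0,0,0],[0,0,-30,0,0,0],[0,0,-30,0,0,0],[0,0,-30,0,0,0]]]';python3 -m pendant '[[[0,0,-5,0,0,0],[0,0,-5,0,0,0],[0,0,-5,0,0,0],[0,0,-5,0,0,0]]]'; python3 - <<'E'
from plant import *
for i in range(4):
    snapshot("top");o=get_obs();print(o["tool_pos"].round(4),o["force"].round(2))
E
```

```text
clock: 3.78
tool_pos: [0.4397, 0.2816, 0.1072]
orientation: [180.0, -0.0, 92.3]
force: [-1.5, -0.1, 1.1]
opening: 0.0004
clock: 4.28
tool_pos: [0.4398, 0.2817, 0.1018]
orientation: [180.0, -0.0, 92.3]
force: [0.8, 0.5, 3.5]
opening: 0.0003
[0.4398 0.2817 0.1018] [0.84 1.31 3.47]
[0.4398 0.2817 0.1018] [0.98 1.   3.62]
[0.4398 0.2816 0.1018] [1.46 1.43 3.58]
[0.4398 0.2816 0.1018] [1.18 1.13 3.35]
```

```bash
python3 -m pendant '[[[0,0,30,0,0,0],[2,-45,40,0,0,0],[4,-90,40,0,0,0],[6,-134,35,0,0,0],[6,-134,15,0,0,0],[6,-134,5,0,0,0],[6,-134,0,0,0,0],[6,-134,0,0,0,0],[6,-134,0,0,0,0],[6,-134,0,0,0,0]]]'; python3 - <<'E'
from plant import *
for i in range(4):
    s=snapshot("side");o=get_obs();print(o["tool_pos"].round(4),o["force"].round(2))
import cv2;cv2.imwrite("pics/s3.png",cv2.resize(s["pixels"][130:330,220:440,::-1],None,fx=3,fy=3))
E
python3 -m pendant '[[[0,0,30,0,0,0],[2,-45,40,0,0,0],[3,-90,40,0,0,0],[4.5,-135,35,0,0,0],[4.5,-135,15,0,0,0],[4.5,-135,5,0,0,0],[4.5,-135,0,0,0,0],[4.5,-135,0,0,0,0],[4.5,-135,0,0,0,0],[4.5,-135,0,0,0,0]]]'; python3 - <<'E'
from plant import *
for i in range(4):
    snapshot("top");o=get_obs();print(o["tool_pos"].round(4),o["force"].round(2))
E
```

```text
clock: 5.72
tool_pos: [0.4447, 0.1464, 0.1017]
orientation: [-179.9, 0.2, 92.3]
force: [-1.7, -6.8, 8.0]
opening: 0.0004
[0.4447 0.1464 0.1017] [-1.76 -6.71  9.13]
[0.4447 0.1465 0.1017] [-2.5  -7.08  7.93]
[0.4447 0.1465 0.1017] [-2.05 -6.86  8.47]
[0.4447 0.1465 0.1017] [-1.96 -6.83  8.52]
clock: 7.18
tool_pos: [0.4498, 0.0125, 0.102]
orientation: [-179.9, 0.1, 92.4]
force: [-1.6, -4.6, 7.1]
opening: 0.0004
[0.4498 0.0125 0.102 ] [-1.93 -5.21  5.71]
[0.4498 0.0125 0.102 ] [-2.26 -5.35  7.39]
[0.4498 0.0125 0.102 ] [-2.44 -5.57  6.57]
[0.4498 0.0125 0.102 ] [-2.58 -5.03  6.49]
```

View pics/s3.png

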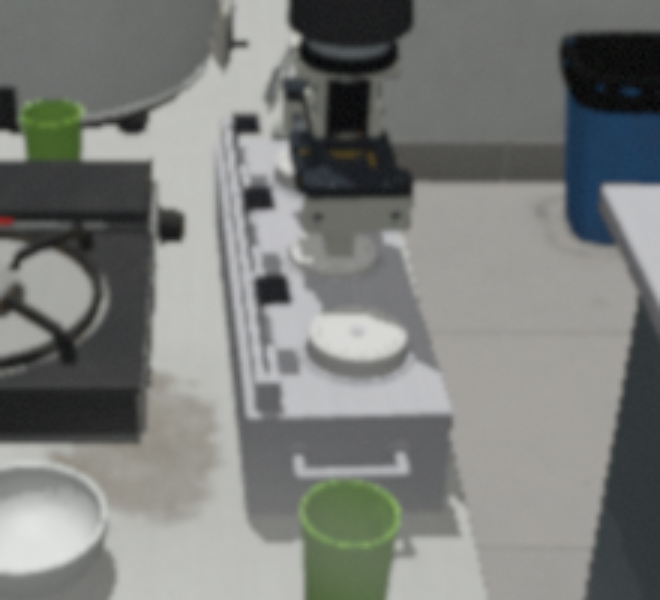

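The picture shows the middle carrier pressed with the fingers central on it (crop 335,255), and the left carrier fully risen. At about 11 mm the forces were left 3.5 N, middle 8.5 N and right 6.5 N, so the left spring is the tired one. I'll go above the left tag and push it down.

```bash
python3 -m pendant '[[[0,0,40,0,0,0],[0,20,95,0,0,0],[15,70,98,0,0,0],[30,125,98,0,0,0],[40,180,98,0,0,0],[46,230,98,0,0,0],[50,272,90,0,0,0],[50,272,75,0,0,0],[50,272,70,0,0,0],[50,272,70,0,0,0]]]'; python3 - <<'E'
from plant import *
import cv2,numpy as np
for n in("side",):
    s=snapshot(n)
    cv2.imwrite("pics/s4.png",cv2.resize(s["pixels"][130:330,220:440,::-1],None,fx=3,fy=3))
print(get_obs()["tool_pos"])
E
```

```text
clock: 8.62
tool_pos: [0.4996, 0.2837, 0.1713]
orientation: [-180.0, 0.0, 92.3]
force: [0.1, 0.1, 0.3]
opening: 0.0005
[0.49999073 0.28377683 0.17188686]
```

View pics/s4.png

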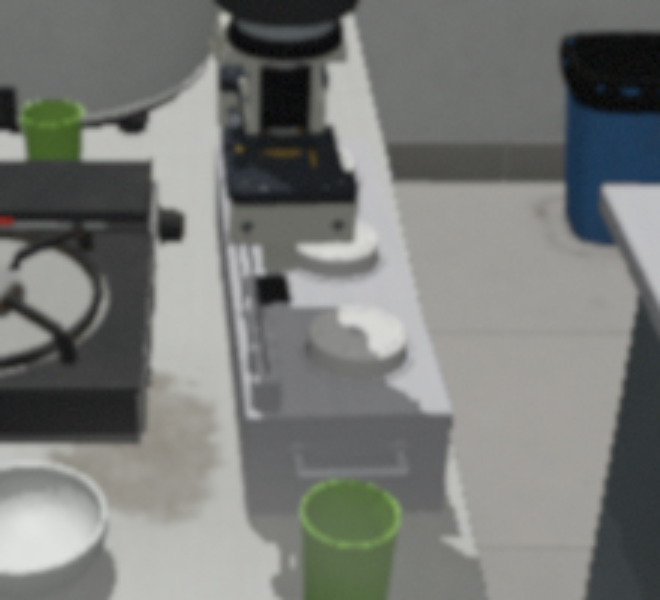

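The gripper is directly over the left lip (crop 272,288), in line with it. Pushing down.

```bash
python3 -m pendant '[[[0,0,-15,0,0,0],[0,0,-22,0,0,0],[0,0,-29,0,0,0],[0,0,-36,0,0,0],[0,0,-42,0,0,0],[0,0,-45,0,0,0],[0,0,-46,0,0,0],[0,0,-46,0,0,0],[0,0,-46,0,0,0]]]'
```

```text
clock: 9.8
tool_pos: [0.5, 0.2842, 0.1262]
orientation: [180.0, 0.0, 92.3]
force: [-2.8, -2.4, 8.3]
opening: 0.0004
```

```bash
python3 -m pendant '[[[0,0,-0.7,0,0,0],[0,0,-1.3,0,0,0],[0,0,-1.3,0,0,0]]]'; python3 -m pendant '[[[0,0,10,0,0,0],[0,0,50,0,0,0],[-20,-40,90,0,0,0],[-50,-90,100,0,0,0],[-80,-140,110,0,0,0],[-80,-195,110,0,0,0],[-80,-250,110,0,0,0],[-80,-310,110,0,0,0],[-80,-350,110,0,0,0],[-80,-350,110,0,0,0]]]'; python3 - <<'E'
from plant import *
import cv2,numpy as np
from h import ray
t=snapshot("top");s=snapshot("side")
a=cv2.resize(s["pixels"][150:320,270:400],(400,523));b=cv2.resize(t["pixels"][205:285,180:410],None,fx=1.7,fy=1.7)
c=np.zeros((523,800,3),np.uint8);c[:,:400]=a;c[:136,405:796]=b[:,:391]
cv2.imwrite("pics/f.png",c[...,::-1])
o=get_obs();print(o["tool_pos"],o["force"])
for p in [(228,232),(284,231),(340,230)]:
    for v in range(p[1]-3,p[1]+4,2):
        d=t["depth"][v,p[0]];P=t["pose"];print(((P[:3,:3]@[(p[0]-t["cx"])/t["fx"]*d,(v-t["cy"])/t["fy"]*d,d])+P[:3,3])[2].round(3),end=' ')
    print()
E
```

```text
clock: 10.18
tool_pos: [0.5001, 0.2842, 0.1261]
orientation: [179.9, -0.0, 92.3]
force: [-6.2, -3.2, 16.5]
opening: 0.0002
clock: 11.42
tool_pos: [0.42, -0.0675, 0.2344]
orientation: [180.0, -0.0, 92.0]
force: [0.3, -0.3, 0.6]
opening: 0.0003
[ 0.42027679 -0.06571913  0.23436054] [ 0.47114024  0.20549355 -0.06316422]
0.122 0.127 0.123 0.126 
0.151 0.152 0.151 0.15 
0.149 0.15 0.151 0.149
```

View pics/f.png

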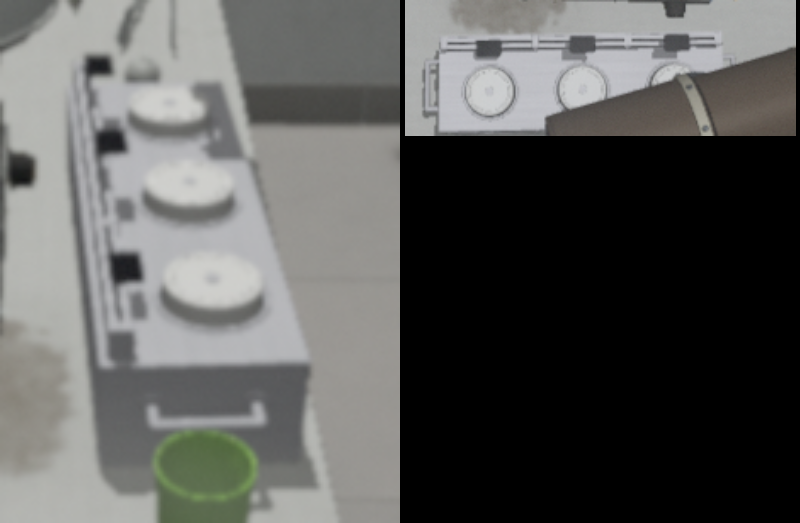

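The lip has moved 11 px down in the side view, the depth reads z ≈ 0.125 (left), 0.151 (middle) and 0.150 (right), and all three carriers are up. The robot is clear, so I'm handing in.

```bash
python3 -c "from plant import *; print(close_job())"
```

```text
the job is handed in; nothing more can be done
None
```

The left carrier has the tired spring, so I pushed the left tag fully down, left the other two tags up, and handed the job in at about 11.5 s.

- **Springs:** I pressed the carriers left, middle, right, each about 11 mm. The forces were about 3.5 N (left), 8.5 N (middle) and 6.5 N (right). The middle and right presses also showed 5–7 N sideways, probably friction at the fingertips, but the left was still plainly the softest.
- **Tags:** The left tag stopped hard at z = 0.126 m with 16.5 N of push. The camera depth afterwards put the left lip at about 0.125 m (down), and the middle and right lips at about 0.151 and 0.150 m (still up).
- **Carriers:** All three looked risen in the last pictures; I judged this by eye.
- **Other things:** The arm ended clear of everything, with force readings near zero. The left green cup and the shaker looked unmoved. The bowl and the second green cup were outside the final picture, but the arm never went near them.

No check failed or disagreed.

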